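# Press a flanged bush home with the arbor press

### The arm

A 6-joint arm with a two-finger parallel gripper is mounted at the origin on a cart in front of the work surface, level with it; the furniture and walls round the work are solid. World frame = base frame: x ahead of the robot, y to its left, z up, the work surface at z = 0. Lengths are in m, angles in rad, forces in N, time in s.
With the tool pointing down it reaches from about 0.375 to 0.75 m from the base axis. Payload 9 kg.
Tool frame: the origin (TCP) lies midway between the tips of the shut fingers; the grasp point (between the pads) lies bot.tcp_to_grasp behind it (bot.tcp_to_grasp is the distance from the TCP to the grasp point, in m); z points along the fingers, y is the line along which they close (so a half turn about z gives the same grasp; the last joint's range is limited). The gripper opens to 85 mm and grips with 20 to 120 N. Pads are 22 mm wide; open, the fingers measure 114 mm over their backs; the gripper's body (76 mm by 85 mm) begins 54 mm behind the grasp point. The pads swing forward as they close: fully open they stand 13 mm farther back than shut.
Start: joints at [0.891, 0.104, 0.097, 1.564, 0, 1.353], TCP at [0.267, 0.537, 0.231] pointing down, gripper open.
Joint ranges: [-2.99, 2.99], [-0.84, 1.86], [-1.1, 1.16], [-1.84, 2.11], [-1.51, 1.56], [-3.14, 3.14]. Speed limits (rad/s): [2.22, 2.22, 2.57, 3.14, 3.14, 3.14].

### API

Orientations are given as a unit quaternion [x, y, z, w].
In Python, from workcell import bot gives the robot as it stands. Calls block until the motion is done:
- bot.move_to(position, orientation): joint-space move of the TCP to a pose.
- bot.move_l(position, v=0.15, frame=None, until_force=None): straight line of the TCP; frame=None keeps the orientation; v is the mean speed in m/s. With until_force (N) it stops when the force on the tool has changed by that much, and returns True; else False.
- bot.set_joints(angles): joint-space move.
- bot.move_gripper(opening): finger opening in m; the grip force is fixed at half the most; returns when the fingers have stopped.
- bot.hold(seconds).
- bot.solve_ik(position, orientation): joint angles nearest the present ones, or None.
- bot.get_state(): the state.
- bot.camera(name): name is "scene" or "top"; returns a dict with "img" (420x560x3 uint8, red, green, blue), "depth" (420x560 float32, m along the optical axis (not along the pixel's ray), 0 where there is no reading), "fx", "fy", "cx", "cy" (pixels), "R" (3x3) and "t" (3): a world point X has camera coordinates R X + t. Camera axes: x right, y down, z forward; pixel columns grow to the right and rows downward; lengths in m; the calibration is good to about 2 mm. A picture is of the moment at which its call begins.
A pose or a line that the arm cannot do raises bot.PlanningError and nothing moves.
- bot.finish_job(): hands the job in; it is judged then, once.
Trained networks look in a picture, given as the dict that the camera call returned (one of the last four; its "shot" number tells which), for a name from the list of things; names that differ only in an ending like _2 or _b are one class to them, and where a whole thing is asked for, a point or a joint stands for the part that bears it (a point fixed in the world has none). Each returns a list of dicts, best first, with "conf" (0 to 1); they miss things now and then, are a little off and sometimes report something else, mostly with a low value. They report only what shows in the picture. A call takes as long as a camera call.
- bot.find_in(picture, target): "extent" ([left, top, right, bottom] in pixels, round what is visible of it).
- bot.place_of(picture, target): "xy" ([column, row] in pixels: a listed point, or the origin of a listed thing).
The state is a dict: "time": time; "q": joint angles; "qvel": joint speeds; "joint_torque": joint torques, N m; "eef_pos": TCP position; "orientation": TCP orientation; "force": force on the tool from outside, world axes, zero at the start; "moment": the same for the moment, N m; "gripper_width": finger opening in m; "finger_force": force on a finger pad.
Only numpy, scipy, OpenCV 4.12 (cv2) and the standard library are available. Lean on these libraries where they do the work, as an engineer would, in place of code of your own. Each camera call takes 0.05 s, during which the arm holds its last target. There are 200 camera calls.

### The job

Using the closed fingertips only, push the shuttle by its red pad until it is fully home under the ram of the green arbor press, then push the hand lever down by its black ball until the bronze bush is seated with its flange flat on the housing, and let the lever come all the way back up. Grip and lift nothing, do not touch the bush with the fingers, and leave the oil bottle, the spare bush and the next housing where they stand.

Things in the scene. Friction and masses are not known exactly. Their poses are not given: they have to be found in the camera images.
- press: Green cast bench arbor press, bolted down; base 245 x 124 mm, 202 mm high (ram bar up to 282 mm). Origin on the bench under the ram axis; +x points from its front to the column at its back, +y to its left seen from the front (the robot's side), z up. Its head reaches 34 mm in front of the ram axis, from z 0.112 to 0.202.
- shuttle (a joint): Shuttle: aluminium plate that slides level in guides on the press base along the press's x, carrying the housing. Value in m = distance it is still pulled out to the front; 0 = fully home against the hard stop, housing under the ram. Starts 0.04 to 0.06 out; about 2 N of friction, stays where it is left.
- push_plate (a point): Centre of the red pad on the front of the shuttle's upright push plate, moves with the shuttle. Pad 34 mm wide (press y), 40 mm high, upright, facing the front (press -x); push plate 42 mm wide, its top edge 80 mm above the bench. The point is 59 mm above the bench, and is 0.1325 in front of the ram axis when home. Push it along press +x.
- lever (a joint): Hand lever on the press's right side, swinging in the upright plane along press x. In rad: 0 = resting up, 1.0 rad above level, leaning to the front; grows as the ball goes forward and down; 1.0 = level, pointing to the front. A spring holds it up and brings it back when let go. The ram sinks 20 mm per rad: it meets the bush at about 0.45 to 0.6 and seats it at about 1.0, a hard stop.
- lever_ball (a point): Centre of the black ball, 28 mm in diameter, at the end of the lever (rod 12 mm thick), 165 mm from its pivot. Stands 294 mm above the bench with the lever up, 155 mm when the bush is seated. Pushing the ball along its path takes about 3 to 5 N before the bush is met and 9 to 12 N while it moves.
- lever_pivot (a point): Point on the lever's axis (fixed to the press, 155 mm above the bench) about which the ball's centre swings; the axis runs along press y.
- bush (a joint): Bronze flanged bush (34 mm flange 8 mm thick, flange uppermost) started in the bore of the aluminium housing screwed on the shuttle. Value in m = gap between the flange and the housing's face; starts 0.008 to 0.011, 0 = seated. A tight fit (45 N): only the ram can move it, and it stays where it is pressed.
- bush_top (a point): Centre of the bush's upper face; 74 mm above the bench when the bush is seated.
- oil_bottle: White squeeze bottle with red nozzle, 38 mm in diameter, 119 mm high, standing loose on the bench left of the press; origin under its centre. Leave it alone.
- spare_bush: Loose bronze bush, 34 mm wide, 26 mm high, standing on the bench to the right of the front of the press; origin under its centre. Leave it alone.
- next_housing: Loose aluminium bearing housing, 64 x 64 mm flange, 30 mm high, on the bench left of the press; origin under its centre. Leave it alone.

How it is judged:
On the way, in this order (a step that is already met when the one before it is completed fails the run):
1. the shuttle is pushed home under the ram (within 3 mm) with the lever still up and the bush not yet seated (value of joint shuttle below 0.003 m and value of joint lever below 0.15 rad and value of joint bush above 0.005 m), for 0.2 s.
2. the lever is pushed down and the bush is seated (gap under 1.5 mm) (value of joint lever above 0.8 rad and value of joint bush below 0.0015 m and value of joint shuttle below 0.003 m), for 0.1 s.
At the end, for the whole second after the job is handed in: The bush is seated (flange within 1.5 mm of the housing's face), the shuttle is home (within 3 mm), the lever is back up (within 0.08 rad of rest), and the loose things stand still (value of joint bush below 0.0015 m and value of joint shuttle below 0.003 m and value of joint lever below 0.08 rad and linear speed of each of oil_bottle, spare_bush, next_housing below 0.02 m/s); the robot touches nothing.
It fails at once if the bush is touched with the fingers (contact force between the fingers and bush above 1 N).
It fails at once if the bush is drawn up out of its bore (value of joint bush above 0.016 m).
It fails at once if the oil bottle is moved more than 25 mm or lifted (distance of oil_bottle from where it was at the start of the episode above 0.025 m or height (world z) of oil_bottle above 0.01 m).
It fails at once if the spare bush is moved more than 25 mm or lifted (distance of spare_bush from where it was at the start of the episode above 0.025 m or height (world z) of spare_bush above 0.01 m).
It fails at once if the next housing is moved more than 25 mm or lifted (distance of next_housing from where it was at the start of the episode above 0.025 m or height (world z) of next_housing above 0.01 m).
It also fails if it takes over 51 s, if anything falls off the work surface, if the arm or the gripper's body presses on something with over 40 N, if the wrist force passes 120 N, or if a joint passes its speed limit or range.

## Working session

There is one attempt and no reset: what is moved stays moved. The work goes in short steps, each a Python script; the robot and the scene stay as the last script left them, time stands still between calls to the robot, and variables do not carry over. Pictures are saved under pics/ and viewed, at most 10 in all, crops included, and the job is handed in when it is done.

```bash
mkdir -p pics
cat > h.py <<'E'
import numpy as np, cv2
from workcell import bot
def ray(p,u,v):
    R=np.array(p["R"]);t=np.array(p["t"])
    return -R.T@t, R.T@np.array([(u-p["cx"])/p["fx"],(v-p["cy"])/p["fy"],1.])
def at_z(p,uv,z):
    o,d=ray(p,*uv); return o+d*(z-o[2])/d[2]
def at_depth(p,uv):
    o,d=ray(p,*uv); return o+d*p["depth"][int(round(uv[1])),int(round(uv[0]))]
E
python3 - <<'E'
from h import *
ims=[]
for n in ["scene","top"]:
    p=bot.camera(n); cv2.imwrite(f"pics/{n}0.png",p["img"][:,:,::-1])
    print(n,"cam",ray(p,0,0)[0].round(3))
    for k,z in [("press",0),("push_plate",.059),("lever_ball",.294),("lever_pivot",.155),("bush_top",.084),("oil_bottle",0),("spare_bush",0),("next_housing",0)]:
        for r in bot.place_of(p,k)[:2]:
            print(k,round(r["conf"],2),np.round(r["xy"],1),at_z(p,r["xy"],z).round(4),at_depth(p,r["xy"]).round(4))
print(bot.get_state()["time"],bot.tcp_to_grasp, bot.get_state()["orientation"])
E
```

```text
scene cam [-0.121  0.036  0.566]
press 0.78 [273.9 263.8] [0.6363 0.3832 0.    ] [0.5696 0.3526 0.0499]
push_plate 0.64 [262.9 294.2] [0.4521 0.3215 0.059 ] [0.4611 0.326  0.0511]
lever_ball 0.76 [300.4 160.8] [0.5918 0.3088 0.294 ] [0.5858 0.3065 0.2963]
lever_pivot 0.89 [299.  204.7] [0.6744 0.3389 0.155 ] [0.6659 0.3356 0.1594]
bush_top 0.46 [270.  244.6] [0.5895 0.3723 0.084 ] [0.5953 0.375  0.0801]
bush_top 0.31 [301.1 207.9] [0.7961 0.3787 0.084 ] [0.6723 0.3325 0.149 ]
oil_bottle 0.78 [230.1 255.6] [0.6206 0.4984 0.    ] [0.607  0.4899 0.0104]
spare_bush 0.71 [316.  299.4] [0.5532 0.2432 0.    ] [0.5503 0.2423 0.0025]
next_housing 0.71 [218.2 278.9] [0.5236 0.4728 0.    ] [0.5042 0.4597 0.017 ]
top cam [0.517 0.34  1.156]
press 0.58 [259.5 202.9] [0.6299 0.3921 0.    ] [0.628  0.3913 0.0191]
push_plate 0.73 [286.7 277.6] [0.4534 0.3271 0.059 ] [0.45   0.3264 0.001 ]
lever_ball 0.78 [299.1 206.4] [0.5946 0.3071 0.294 ] [0.5935 0.3076 0.3063]
lever_ball 0.42 [263.8 218.9] [0.572  0.3709 0.294 ] [0.5869 0.3793 0.063 ]
lever_pivot 0.76 [280.6 171.5] [0.6814 0.3407 0.155 ] [0.679  0.3407 0.1692]
bush_top 0.57 [271.1 218.5] [0.5864 0.3622 0.084 ] [0.5864 0.3622 0.0844]
bush_top 0.22 [261.  201.6] [0.6246 0.385  0.084 ] [0.6221 0.3839 0.1089]
oil_bottle 0.75 [219.  207.9] [0.6178 0.4905 0.    ] [0.6122 0.4821 0.0641]
oil_bottle 0.7 [258.9 206.5] [0.6211 0.3936 0.    ] [0.6035 0.3845 0.1948]
spare_bush 0.57 [317.8 233.3] [0.556  0.2511 0.    ] [0.5552 0.2529 0.0233]
next_housing 0.83 [225.  248.8] [0.5188 0.475  0.    ] [0.5188 0.4749 0.0007]
0.9 0.0187 [2.28826986e-01 9.73467107e-01 2.81144048e-05 2.30638582e-05]
```

View pics/scene0.png

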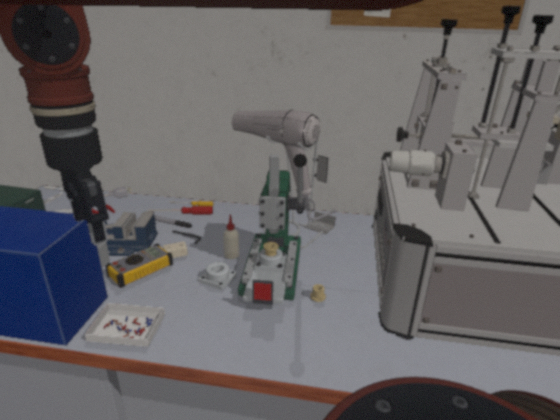

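View pics/top0.png

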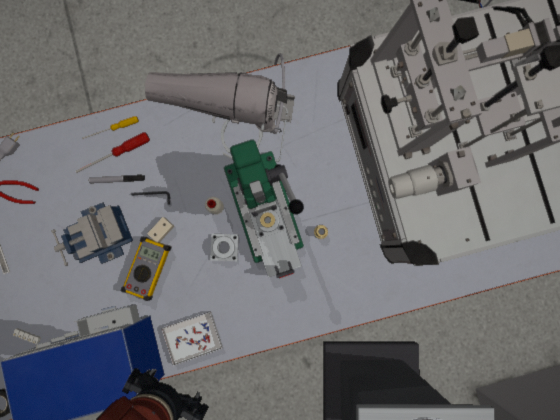

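The scene view shows the red pad at (263,292), the ball at about (300,160–195) and the spare bush at (317,293). The top view shows the press yawed about 20°, ball at (296,206). The two cameras agree: press yaw ≈ 20.5°, shuttle ≈ 0.058 out, and the ball-to-pivot horizontal distance is 0.090 against the expected 0.089. I'll push the shuttle now.

```bash
cat >> h.py <<'E'
PSI=np.deg2rad(20.5)
X=np.array([np.cos(PSI),np.sin(PSI),0]); Z=np.array([0,0,1.])
def quat(psi): return [np.cos(psi/2),np.sin(psi/2),0,0]
PAD=np.array([.453,.324,.050]); BALL=np.array([.5935,.308,.294]); PIV=np.array([.678,.340,.155])
E
python3 - <<'E'
from h import *
a=PAD-.05*X
best=None
for ps in (PSI,PSI+np.pi):
    q=bot.solve_ik(a+.15*Z,quat(ps)); print(ps,None if q is None else np.round(q,2))
    if q is not None:
        d=abs(np.array(q)-bot.get_state()["q"]).max()
        if best is None or d<best[0]: best=(d,ps)
ps=best[1]; print("use",ps)
bot.move_gripper(0)
bot.move_to(a+.15*Z,quat(ps))
bot.move_l(a,v=.12)
f0=np.array(bot.get_state()["force"])
hit=bot.move_l(PAD+.085*X,v=.05,until_force=12)
s=bot.get_state(); e=np.array(s["eef_pos"])
print(hit,s["time"],e,"along from PAD",(e-PAD)@X,np.array(s["force"])-f0,s["gripper_width"])
p=bot.camera("scene"); im=cv2.resize(p["img"][120:330,190:400,::-1],None,fx=2.8,fy=2.8); cv2.imwrite("pics/s1.png",im)
E
```

```text
0.35779249665883756 [ 0.39 -0.18 -0.24  1.51  0.   -3.11]
3.4993851502486306 [ 0.39 -0.18 -0.24  1.51  0.    0.03]
use 3.4993851502486306
True 6.0583 [0.49750121 0.34044731 0.04900656] along from PAD 0.047443014045373946 [ 1.36849984  0.81868548 -0.18792424] 4.0043169189264435e-05
```

View pics/s1.png

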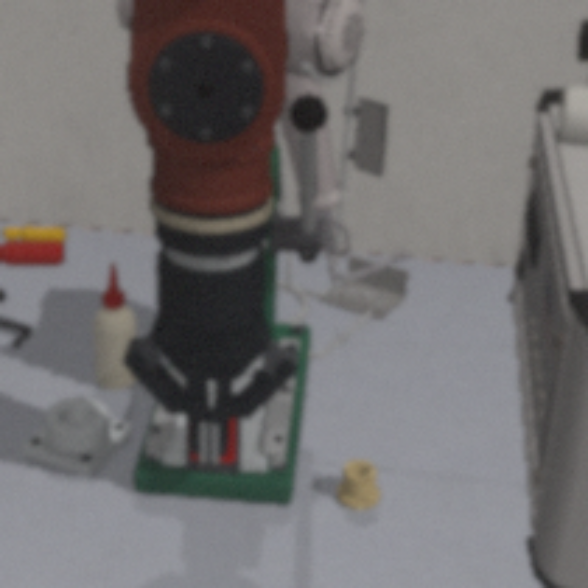

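The shuttle has moved with the fingers on the red pad, and travel of 47 mm with the 11 mm finger half-width matches home. The ball is untouched at crop (308,113). I'll press once more to confirm the hard stop, back off, and re-measure.

Run:
```python
from h import *
e=np.array(bot.get_state()["eef_pos"])
hit=bot.move_l(e+.03*X,v=.04,until_force=22)
s=bot.get_state(); e=np.array(s["eef_pos"]); print(hit,(e-PAD)@X,s["force"])
bot.hold(.3)
bot.move_l(e-.05*X,v=.1); bot.move_l(e-.09*X+.2*Z,v=.2)
for n in ["scene","top"]:
    p=bot.camera(n); cv2.imwrite(f"pics/{n}2.png",p["img"][:,:,::-1])
    for k,z in [("push_plate",.059),("lever_ball",.294),("lever_pivot",.155),("bush_top",.084)]:
        for r in bot.place_of(p,k)[:1]:
            print(n,k,round(r["conf"],2),np.round(r["xy"],1),at_z(p,r["xy"],z).round(4))
print(bot.get_state()["time"])
```

```text
True 0.047392824113681384 [-0.06406426 -0.29392704  1.1650031 ]
scene push_plate 0.64 [263.7 280.1] [0.4941 0.3407 0.059 ]
scene lever_ball 0.96 [299.8 160.7] [0.5918 0.3101 0.294 ]
scene lever_pivot 0.97 [297.8 204.5] [0.6741 0.3418 0.155 ]
scene bush_top 0.57 [270.9 233. ] [0.6379 0.3931 0.084 ]
top push_plate 0.65 [277.3 255.8] [0.5027 0.3484 0.059 ]
top lever_ball 0.6 [297.9 207.2] [0.5932 0.3093 0.294 ]
top lever_pivot 0.76 [279.3 171.7] [0.6809 0.3434 0.155 ]
top bush_top 0.49 [259.2 201.1] [0.6257 0.389  0.084 ]
9.0083
```

The shuttle is against the hard stop: no further travel at 22 N. Next I'll touch the top of the ball and follow its arc down.

```bash
cat >> h.py <<'E'
BALL=np.array([.5927,.3096,.294]); PIV=np.array([.6775,.3426,.155])
M=(BALL+PIV)/2; M[2]=0
PIV=M+X*.0446+.155*Z   # pivot half the 89 mm level distance behind the mid point
def tip(th,dz=0,b=.003):
    a=1-th; return PIV+.165*(-np.cos(a)*X+np.sin(a)*Z)+(.014+dz)*Z+b*X
E
python3 - <<'E'
from h import *
e=np.array(bot.get_state()["eef_pos"])
bot.move_l([e[0],e[1],.37],v=.25)
bot.move_l(tip(0,.062),v=.2)
hit=bot.move_l(tip(0,-.008),v=.04,until_force=3)
s=bot.get_state(); dz=s["eef_pos"][2]-tip(0)[2]; print("touch",hit,dz,s["force"])
if hit:
    for th in np.arange(.1,.96,.1):
        bot.move_l(tip(th,-.002),v=.06)
        s=bot.get_state(); print(round(th,1),np.round(s["force"],1),np.round(np.array(s["eef_pos"])-tip(th,-.002),4),round(s["time"],1))
    hit=bot.move_l(tip(1,-.012),v=.03,until_force=30)
    s=bot.get_state(); print("bottom",hit,np.round(s["force"],1),s["eef_pos"][2]-.014,s["time"])
    bot.hold(.2); print(bot.get_state()["force"],bot.get_state()["eef_pos"])
    p=bot.camera("scene"); im=cv2.resize(p["img"][120:330,190:400,::-1],None,fx=2.8,fy=2.8); cv2.imwrite("pics/s3.png",im)
E
```

```text
touch True -0.00026518555984622605 [ 0.42166476 -0.04043066  4.67290563]
0.1 [-5.5 -1.  11.8] [-0.0006  0.0002  0.0022] 12.5
0.2 [-9.4  0.1 15.8] [-0.0014  0.0004  0.0027] 12.9
0.3 [-8.7 -0.2 11.9] [-0.0011  0.0003  0.002 ] 13.4
0.4 [-6.8  0.2  8.9] [-0.001   0.0002  0.0011] 13.8
0.5 [-5.8  0.2 10.2] [-0.0006  0.0004  0.0017] 14.2
0.6 [-9.3 -0.6 12.3] [-0.0012  0.0003  0.0017] 14.7
0.7 [-8.2 -0.3 10.7] [-0.001   0.0002  0.0013] 15.1
0.8 [-4.4 -0.2  9.1] [-0.0003  0.0003  0.0012] 15.5
0.9 [-5.1 -0.1  8.2] [-0.0004  0.0002  0.001 ] 15.9
bottom False [-11.4  -2.9  18. ] 0.14520880896341892 16.9583
[-11.31763544  -2.83550236  17.80769239] [0.52427897 0.28508242 0.15922235]
```

View pics/s3.png

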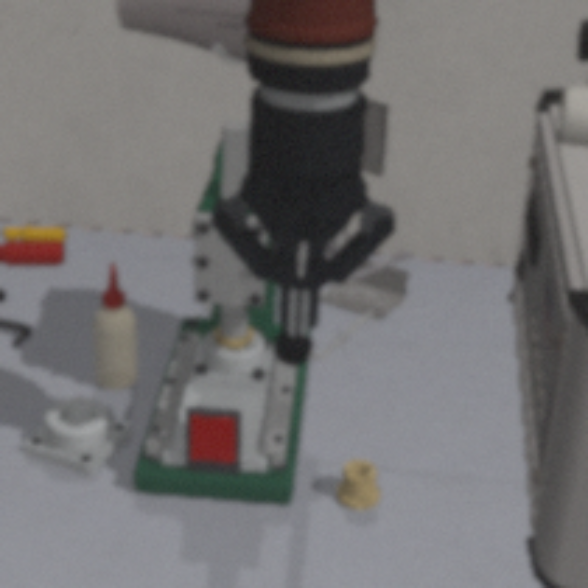

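The fingers are on the ball at crop (293,348) and the lever is level. The ram is on the bush at (235,335), and the red pad is at home. I'll press a little further straight down to confirm the hard stop.

Run:
```python
from h import *
e=np.array(bot.get_state()["eef_pos"])
for i in range(3):
    c=bot.move_l(e-(.006+.004*i)*Z,v=.03,until_force=25)
    s=bot.get_state(); print(c,np.round(s["force"],1),s["eef_pos"].__repr__(),round(s["time"],1))
    if c or s["force"][2]>35: break
bot.hold(.2)
p=bot.camera("scene"); im=cv2.resize(p["img"][215:275,240:320,::-1],None,fx=8,fy=8,interpolation=cv2.INTER_CUBIC); cv2.imwrite("pics/s4.png",im)
r=bot.place_of(p,"lever_ball"); print(r[:1])
```

```text
False [-9.3 -3.8 21.2] array([0.52418973, 0.28508503, 0.15613957]) 17.5
False [-11.7  -3.8  25.1] array([0.52419746, 0.2851092 , 0.15267048]) 17.8
False [-12.7  -5.3  28.2] array([0.52430374, 0.28515951, 0.14928882]) 18.1
[{'xy': [294.1, 247.6], 'conf': 0.46}]
```

View pics/s4.png

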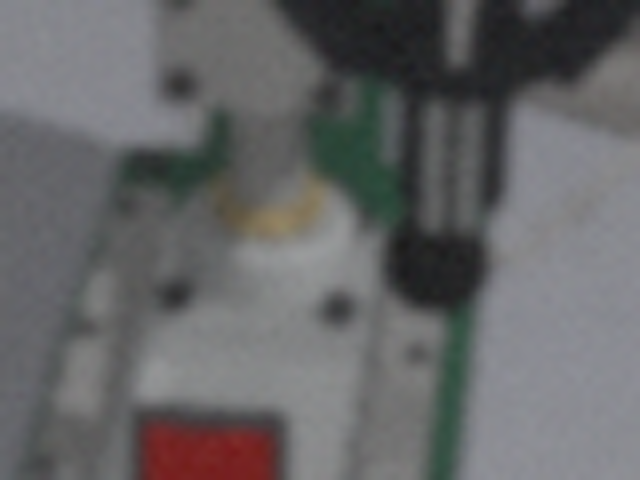

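Run:
```python
from h import *
N=np.array([-X[1],X[0],0])
for n in ["scene","top"]:
    p=bot.camera(n)
    for k in ["lever_ball"]:
        for r in bot.place_of(p,k)[:2]:
            o,d=ray(p,*r["xy"]); t=((PIV-o)@N)/(d@N); P=o+t*d
            print(n,k,round(r["conf"],2),np.round(r["xy"],1),"plane",P.round(4),"from piv",((P-PIV)@X).round(4),"at z.155",at_z(p,r["xy"],.155).round(4))
    for r in bot.place_of(p,"bush_top")[:1]: print(n,"bush",r["conf"],np.round(r["xy"],1))
    if n=="scene":
        # bush front edge/housing depth
        for v in range(236,252,2): print(v,[at_depth(p,(u,v)).round(3).tolist() for u in (274,)],p["img"][v,274])
s=bot.get_state();print(s["force"],s["eef_pos"], (np.array(s["eef_pos"])-PIV)@X)
im=p["img"][180:290,240:340,::-1]; cv2.imwrite("pics/t5.png",cv2.resize(im,None,fx=5,fy=5,interpolation=cv2.INTER_CUBIC))
```

```text
scene lever_ball 0.62 [292.9 247.4] plane [0.2318 0.1753 0.3305] from piv -0.4752 at z.155 [0.495  0.2791 0.155 ]
scene lever_ball 0.4 [231.8 259.1] plane [-0.0918  0.0543  0.5431] from piv -0.8207 at z.155 [0.4088 0.3632 0.155 ]
scene bush 0.41 [272.6 237. ]
236 [[0.626, 0.38, 0.085]] [93 94 94]
238 [[0.625, 0.379, 0.081]] [105 104 104]
240 [[0.627, 0.38, 0.074]] [120 114 106]
242 [[0.622, 0.377, 0.072]] [143 128  99]
244 [[0.625, 0.379, 0.064]] [125 119 103]
246 [[0.617, 0.375, 0.064]] [141 144 143]
248 [[0.615, 0.374, 0.06]] [139 140 142]
250 [[0.614, 0.373, 0.055]] [134 134 136]
top bush 0.68 [216.9 203.9]
[-13.15757028  -5.1731742   28.00037768] [0.52432204 0.28514753 0.14936089] -0.16270448688388248
```

View pics/t5.png

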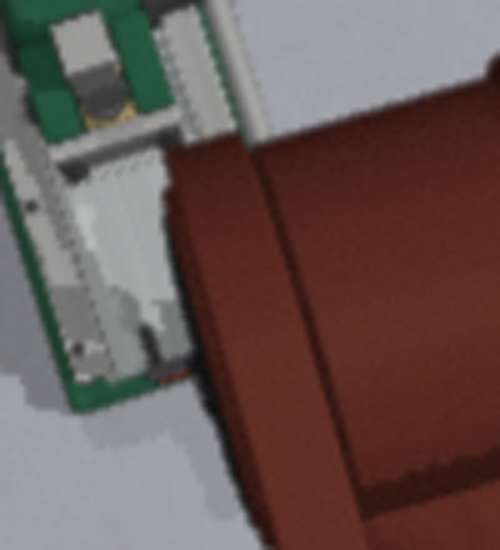

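The depth readings put the flange top at z ≈ 0.073 with the housing face just below it, which matches a seated bush. The force keeps climbing (28 N), so the lever is against its stop. I'll let it up along the arc and check.

Run:
```python
from h import *
bot.move_l(tip(1,-.002),v=.08)
for th in np.arange(.85,-.01,-.17):
    bot.move_l(tip(th,0),v=.1)
bot.move_l(tip(0,0),v=.1)
print(np.round(bot.get_state()["force"],1))
bot.move_l(tip(0,.07),v=.1)
e=np.array(bot.get_state()["eef_pos"])
bot.move_l(e-.2*X-[0,0,.03],v=.25)
bot.hold(.3)
for n in ["scene","top"]:
    p=bot.camera(n)
    for k,z in [("push_plate",.059),("lever_ball",.294),("bush_top",.074),("spare_bush",0),("oil_bottle",0),("next_housing",0)]:
        for r in bot.place_of(p,k)[:1]:
            print(n,k,round(r["conf"],2),np.round(r["xy"],1),at_z(p,r["xy"],z).round(4),at_depth(p,r["xy"]).round(4))
    if n=="scene": cv2.imwrite("pics/s6.png",cv2.resize(p["img"][140:310,200:340,::-1],None,fx=3.5,fy=3.5,interpolation=cv2.INTER_CUBIC))
    for u in (258,259,260):
        if n=="top": print([round(float(at_depth(p,(u,v))[2]),3) for v in range(196,216)])
s=bot.get_state(); print(s["time"],np.round(s["force"],1),np.round(s["eef_pos"],3))
```

```text
[1.6 0.7 2. ]
scene push_plate 0.67 [264.5 277.3] [0.5035 0.3435 0.059 ] [0.5104 0.3469 0.0534]
scene bush_top 0.55 [273.3 237.4] [0.6372 0.3863 0.074 ] [0.6458 0.3903 0.0684]
scene spare_bush 0.52 [316.3 295.9] [0.5648 0.2467 0.    ] [0.5512 0.2426 0.0112]
scene oil_bottle 0.67 [231.6 258.9] [0.6093 0.4874 0.    ] [ 0.6114  0.4887 -0.0017]
scene next_housing 0.69 [219.5 279.2] [0.5239 0.4695 0.    ] [0.5078 0.4586 0.0142]
top push_plate 0.79 [279.8 255. ] [0.5045 0.3427 0.059 ] [ 0.5039  0.3429 -0.0016]
top lever_ball 0.95 [298.1 208.3] [0.5912 0.3089 0.294 ] [0.5902 0.3093 0.3048]
top bush_top 0.57 [263.  200.4] [0.6283 0.3808 0.074 ] [0.6239 0.3792 0.1166]
top spare_bush 0.43 [319.  229.5] [0.5652 0.2482 0.    ] [ 0.5653  0.248  -0.0026]
top oil_bottle 0.67 [217.  207.7] [0.6183 0.4954 0.    ] [0.6123 0.4862 0.0679]
top next_housing 0.8 [222.5 248.8] [0.5188 0.481  0.    ] [ 0.5188  0.4812 -0.0013]
[0.212, 0.194, 0.179, 0.167, 0.145, 0.13, 0.106, 0.072, 0.075, 0.075, 0.196, 0.194, 0.197, 0.196, 0.185, 1.156, 0.14, 0.121, 0.046, 0.041]
[0.21, 0.192, 0.174, 0.16, 0.139, 0.12, 0.109, 0.074, 0.075, 0.073, 0.197, 0.196, 0.195, 0.194, 0.177, 0.163, 0.134, 0.045, 0.046, 0.039]
[0.2, 0.187, 0.169, 0.155, 0.135, 0.113, 0.113, 0.072, 0.075, 0.196, 0.193, 0.194, 0.193, 0.192, 0.171, 0.152, 0.129, 0.048, 0.043, 0.033]
25.15 [ 0.5 -0.4  0.3] [0.409 0.242 0.347]
```

View pics/s6.png

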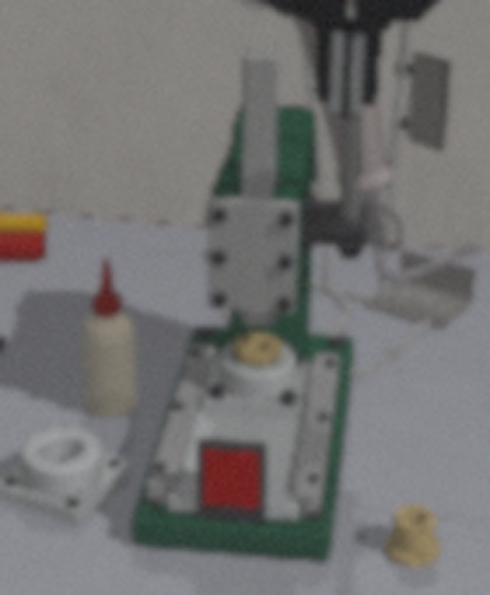

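The picture shows the flange flat on the housing at crop (258,348); its top surface measures 0.072–0.075 against the 0.074 expected for seated. The red pad is home at (232,478), the lever ball is back at z ≈ 0.294, and the loose items stand where they were. I'm handing in.

```bash
python3 -c "
from workcell import bot
print(bot.finish_job())"
```

```text
the job is handed in; nothing more can be done
None
```

The job is handed in, though no verdict came back: by my last camera check the shuttle was home, the bush seated, the lever back up and the loose things in place, at about 25 s of the 51 s allowed.

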